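Set a tile to the scribed line on a tile cutter and bring up the repeat stop

ROBOT

A 6-joint arm with a two-finger parallel gripper is mounted at the origin on the work surface. World frame = base frame: x ahead of the robot, y to its left, z up, the work surface at z = 0. Lengths are in mm, angles in rad, forces in N, time in s.
With the tool pointing down it reaches from about 400 to 925 mm from the base axis. Payload 12.5 kg.
Tool frame: the origin (TCP) lies between the finger pads; the fingertips stand 25 mm ahead of it and the grasp point (between the pads) lies 6 mm ahead of it; z points along the fingers, y is the line along which they close (so a half turn about z gives the same grasp; the last joint's range is limited). The gripper opens to 95 mm and grips with 3 to 60 N. Pads are 20 mm wide; open, the fingers measure 119 mm over their backs; the gripper's body (75 mm by 180 mm) begins 59 mm behind the grasp point.
Start: joints at [-1.428, 0.491, 1.559, -0, 1.092, -0.106], TCP at [153.923, -605.765, 239.661] pointing down, gripper open.
Joint ranges: [-3.1, 3.1], [-0.84, 2.19], [0.05, 2.79], [-1.13, 4.28], [0.06, 2.93], [-2.69, 2.69]. Speed limits (rad/s): [2.22, 2.22, 2.79, 3.14, 3.14, 3.14].

INTERFACE

Orientations are given as [roll, pitch, yaw] about the fixed x, y, z axes, in that order (R = Rz(yaw) Ry(pitch) Rx(roll)).
In Python, from cell import state, read_camera, job_done, cut_out gives the robot as it stands. The module is installed in compiled form; this text tells all that it offers.
- The arm moves only by the tool jog_arm, never from a script. Its argument "motion" is a list of rows, each a list of 2 entries, a list of its own where there are three numbers: the shift along the tool's x, y, z in mm, then the turn about the tool's z in rad. A call has 1 to 5 rows; each row is the pose to reach, as a shift and turn from the pose commanded when the call began, along the tool's axes at that moment; what a row does not reach only later rows make up. A row lasts 1/10 s, in which the tool goes at most 50 mm and 8.59 degrees, less where a joint would pass 70% of its speed; a pose out of reach is approached as far as the arm can. A call with a gripper value outside its range is refused whole. "grip" is the closure, from 0 (fully open) to 1 (shut), set as the call begins (left out, the last holds). The fingers move at their own pace and stop on an object; the grip force is fixed at half the most. Time passes only in rows, so rows that repeat a pose let the fingers close. It gives the time, the measured TCP pose, the force, the opening and the grip force at its end, in the units of the state.
- state(): the state, without advancing time (a new reading comes with each control period).
- read_camera(name): name is "scene" or "top" or "wrist"; returns a dict with "img" (480x640x3 uint8, blue, green, red), "vertical_fov" (degrees; the focal length in pixels is half the picture's height over the tangent of half this angle, whatever the lens; pixels are square), "cx", "cy" (the principal point, pixels), "k1" (the pictures are not rectified: a ray, as slopes to the right and down, at radius r is drawn at 1 + k1 r^2 times it, then the intrinsics apply), "extrinsics" (4x4, takes a point from camera to world coordinates). Camera axes: x right, y up, looking along -z (the intrinsics and any distortion apply to the point x, -y, -z); pixel columns grow to the right and rows downward; lengths in mm; the calibration is good to about 2 mm. A picture is of the moment at which its call begins. There is no depth.
- job_done(): hands the job in; it is judged then, once.
Trained networks look in a picture, given as the dict that the camera call returned (one of the last four; its "shot" number tells which), for a name from the list of things; names that differ only in an ending like _2 or _b are one class to them, and where a whole thing is asked for, a point or a joint stands for the part that bears it (a point fixed in the world has none). Each returns a list of dicts, best first, with "p" (0 to 1); they miss things now and then, are a little off and sometimes report something else, mostly with a low value. They report only what shows in the picture. A call takes as long as a camera call. They do not tell look-alikes from the thing itself.
- cut_out(name, picture): "region" (480x640 bool, what is visible of it) and "box" ([left, top, right, bottom] in pixels, round what is visible of it).
The state is a dict: "t": time; "joints": joint angles; "qvel": joint speeds; "tau": joint torques, N m; "eef_pos": TCP position; "tcp_rot": TCP orientation; "ft_force": force on the tool from outside, world axes, zero at the start; "moment": the same for the moment, N m; "opening": opening from 0.0 (shut) to 1.0 (fully open); "grip_force": force on a finger pad.
Only numpy, scipy, OpenCV 4.12 (cv2) and the standard library are available. Lean on these libraries where they do the work, as an engineer would, in place of code of your own. Each camera call takes 0.05 s, during which the arm holds its last target. There are 200 camera calls.

TASK

On the tile cutter, press the green tile squarely home against the fence, gently (some 5 N on the fence is plenty), then slide it along the fence to the right until its right-hand edge meets the red scribed line, still flush with the fence and with the repeat stop well clear. Then bring the repeat stop up by its red knob until its rubber tip bears lightly on the tile's edge, without shifting the tile off the line, and leave it there. Leave the other things on the bench where they are.

Things in the scene. Friction and masses are not known exactly. Their poses are not given: they have to be found in the camera images.
- cutter: the tile cutter, fixed. Same origin and axes as fence. Its bed is level, 30 mm above the table: x -200 to 0, y -225 to 225 mm, and on between y -90 and 90 to x = -380. An 18 mm wide rail runs above y = 0, 71 to 91 mm above the table, on brackets 98 mm tall at x 62 and -362; a carriage with a lever (195 mm tall) is latched on it at x -290 to -340, lever leaning to the robot
- fence: fence: straight aluminium bar, 24 mm thick, with a yellow graduated strip, across the far end of the bed, top 44 mm above the table. Origin: on its face (towards the robot) below the rail, at table height. x points away from the robot, square to the face, along the rail; y along the face to the left; z up. The face spans y -260 to 200 mm. Rigid
- line: red scribed line, 2.5 mm wide, on the bed, square to the fence and to the right of the rail; it runs 190 mm from the fence towards the robot, and up and over the fence. Origin: where the line's centre meets the foot of the fence's face, at bed height. Axes as the fence's
- tile: green glazed tile to be set, 200 x 100 x 10 mm, about 0.47 kg (varies), loose, face up on the bed before the fence, left of its final place and a little askew. Origin: centre of its underside. x across its 100 mm width, towards the fence; y along its 200 mm length, to the left; z up. Lies too flat to be picked up; slides, sticking a little, under 2 to 10 N
- tile_edge (a point): middle of the tile's right-hand short edge (the one to meet the line), half the thickness up; axes as the tile's
- tile_far (a point): middle of the tile's long edge that faces the fence, half the thickness up; axes as the tile's
- stop: repeat stop: black block (34 x 50 mm, top 60 mm above the table) astride the fence, steel finger with rubber-tipped screw, red knob. Origin: on the fence's face, in line with the finger's left side, at table height. Axes as the fence's. Slides along the fence only, with about 2 N of friction; its origin can go from y -210 to -30 mm; stays where it is left, nothing to lock
- stop_face (a point): on the left (+y) side of the stop's steel finger (56 mm long, 13 mm high, just above the bed, reaching 3 to 59 mm in front of the fence), mid-length. From it a screw with a rubber tip (9 mm across), 42 mm in front of the fence, sticks out 10 to 26 mm to the left: set differently each time, not measured. The tip is sprung: 0.8 N per mm, 2 mm of give
- stop_knob (a point): axis of the stop's upright red knob, at 85 mm above the table; knob 22 mm across, from 68 to 98 mm above the table. It lies 32 mm to the right of the finger's left side and 12 mm behind the fence's face. Moving the knob along the fence slides the stop
- vase_a: bystander: grey slip-cast vase with white leaf crown, 68 mm wide, about 115 mm tall; origin: centre of its underside
- vase_b: bystander: grey slip-cast vase with white leaf crown, 68 mm wide, about 115 mm tall; origin: centre of its underside
- vase_c: bystander: grey slip-cast vase with white leaf crown, 68 mm wide, about 115 mm tall; origin: centre of its underside
- rule: bystander: aluminium rule 300 x 30 x 4 mm lying flat; origin: centre of its underside
- needle: bystander: needle tool with wooden handle, 140 mm long; origin: centre of its underside
- strap: bystander: white ring-shaped strap with red dots, 110 mm outside, 18 mm high; origin: centre of its underside
- glaze: bystander: blue glaze jar, 70 mm wide, 90 mm tall; origin: centre of its underside
- spare_a: bystander: lower of two spare green tiles (200 x 100 x 10 mm) lying in a stack; origin: centre of its underside
- spare_b: bystander: upper of the two spare tiles; origin: centre of its underside
There are look-alikes about, which are no part of the job. Leave any yellow look-alike of the tile alone.

How it is judged:
By the outcome, as a careful person would: the job done as asked, in the order asked, and still so for the second after the job is handed in, with the robot touching nothing.
It also fails if it takes over 72 s, if anything falls off the work surface, if the arm or the gripper's body presses on something with over 40 N, if the wrist force passes 120 N, or if a joint passes its speed limit or range.

## Working session

There is one attempt and no reset: what is moved stays moved. The work goes in short steps, Python scripts to look and compute and a tool call to move; the robot and the scene stay as the last step left them, time stands still between calls to the robot, and variables do not carry over. Pictures are saved under pics/ and viewed, at most 13 in all, crops included, and the job is handed in when it is done.

Besides the shell and the picture viewer there is one more tool, called as a command line: name --argument value ..., lists and objects as JSON in quotes. jog_arm: Moves the arm, as the interface text tells. Its arguments: {"type":"object","properties":{"motion":{"type":"array"},"grip":{"type":"number"}},"required":["motion"]}

```bash
mkdir -p pics; cat > h.py <<'E'
import numpy as np, cv2
from cell import state, read_camera, job_done, cut_out
def K(c):
    f=240/np.tan(np.radians(c["vertical_fov"])/2)
    return f
def ray(c,px):
    f=K(c);px=np.atleast_2d(np.array(px,float))
    d=(px-[c["cx"],c["cy"]])/f
    u=d.copy()
    for _ in range(30): u=d/(1+c["k1"]*(u**2).sum(1,keepdims=True))
    v=np.c_[u[:,0],-u[:,1],-np.ones(len(u))]
    E=np.array(c["extrinsics"]);return E[:3,3],v@E[:3,:3].T
def at_z(c,px,z):
    o,d=ray(c,px);return o+d*((z-o[2])/d[:,2:3])
def proj(c,P):
    E=np.array(c["extrinsics"]);p=(np.atleast_2d(P)-E[:3,3])@E[:3,:3]
    u=np.c_[p[:,0],-p[:,1]]/-p[:,2:3];u=u*(1+c["k1"]*(u**2).sum(1,keepdims=True))
    return u*K(c)+[c["cx"],c["cy"]]
E
python3 - <<'E'
from h import *
s=state();print(s)
for n in("scene","top","wrist"):
    c=read_camera(n);cv2.imwrite(f"pics/{n}0.png",c["img"])
    print(n,c["vertical_fov"],c["cx"],c["cy"],c["k1"],np.round(c["extrinsics"],3).tolist())
    for k in("tile","stop","stop_knob","fence","line","cutter"):
        try: print(k,[(round(r["p"],2),np.round(r["box"]).tolist()) for r in cut_out(k,c)][:4])
        except Exception as e: print(k,e)
E
```

```text
{'t': 0.0, 'joints': array([-1.42760101e+00,  4.91555367e-01,  1.55945636e+00, -1.81782797e-05,
        1.09167779e+00, -1.05615911e-01]), 'qvel': array([0.00261621, 0.00108218, 0.00061819, 0.00224061, 0.00073547,
       0.0007834 ]), 'tau': array([ 1.45045942e-03, -6.12645936e+01, -2.58184683e+01,  6.92514726e-02,
        4.82196989e-02, -1.06947061e-04]), 'eef_pos': array([ 153.88517459, -605.5377954 ,  239.06195166]), 'tcp_rot': array([-3.14050019e+00, -9.95995681e-05,  2.48819565e-01]), 'ft_force': array([ 0.73635227, -0.65358558,  0.39860129]), 'moment': array([ 9.88886537e-03, -2.85692171e-02,  9.56416564e-05]), 'grip_force': 0.0, 'opening': 0.9991877614665019}
scene 55.89357970462074 324.03184746113345 239.80327823311063 7.719306851658708e-05 [[0.791, -0.343, 0.506, 1076.604], [0.612, 0.428, -0.665, -770.088], [0.011, 0.836, 0.549, 725.556], [0.0, 0.0, 0.0, 1.0]]
tile [(0.96, [169.0, 258.0, 233.0, 309.0]), (0.73, [334.0, 222.0, 398.0, 270.0])]
stop [(0.86, [316.0, 308.0, 352.0, 342.0])]
stop_knob [(0.92, [315.0, 306.0, 354.0, 339.0]), (0.43, [336.0, 224.0, 400.0, 271.0])]
fenc
[... 203 characters left out ...]
767684373 [[-0.025, 0.979, -0.201, 197.562], [-1.0, -0.026, 0.0, -28.684], [-0.005, 0.201, 0.98, 1502.823], [0.0, 0.0, 0.0, 1.0]]
tile [(0.8, [224.0, 206.0, 303.0, 257.0]), (0.62, [394.0, 290.0, 431.0, 315.0])]
stop [(0.7, [366.0, 170.0, 392.0, 210.0]), (0.34, [225.0, 177.0, 402.0, 200.0])]
stop_knob [(0.86, [371.0, 171.0, 390.0, 207.0])]
fence [(0.82, [225.0, 171.0, 404.0, 202.0])]
line []
cutter [(0.87, [216.0, 157.0, 402.0, 345.0])]
wrist 59.832191382115916 316.16515419294484 238.09167843779022 -0.013220173792775595 [[0.246, 0.937, 0.248, 224.108], [-0.969, 0.238, 0.063, -588.037], [0.0, -0.256, 0.967, 384.817], [0.0, 0.0, 0.0, 1.0]]
tile []
stop []
stop_knob []
fence []
line []
cutter []
```

```bash
python3 - <<'E'
import cv2,numpy as np
a=cv2.imread("pics/top0.png")[140:360,180:480];b=cv2.imread("pics/scene0.png")
cv2.imwrite("pics/tc.png",cv2.resize(a,(800,587),interpolation=cv2.INTER_CUBIC))
E
```

```text
(no output)
```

View pics/tc.png

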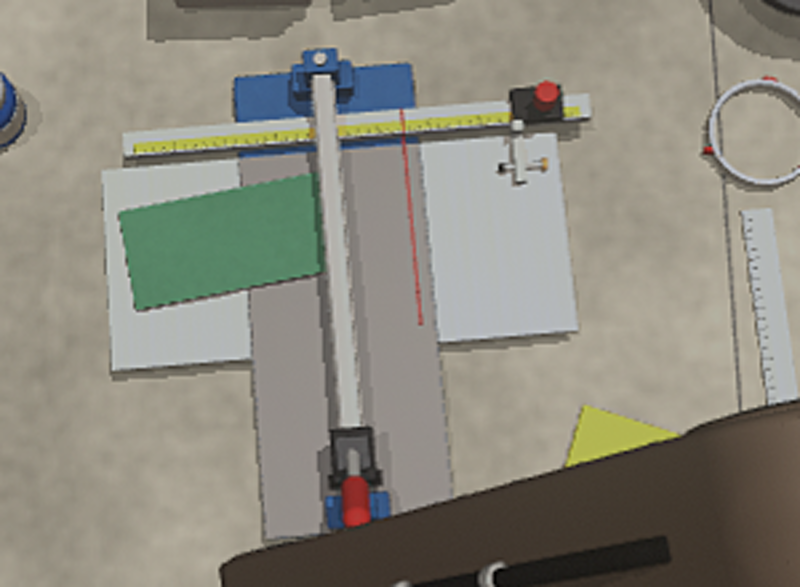

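View pics/scene0.png

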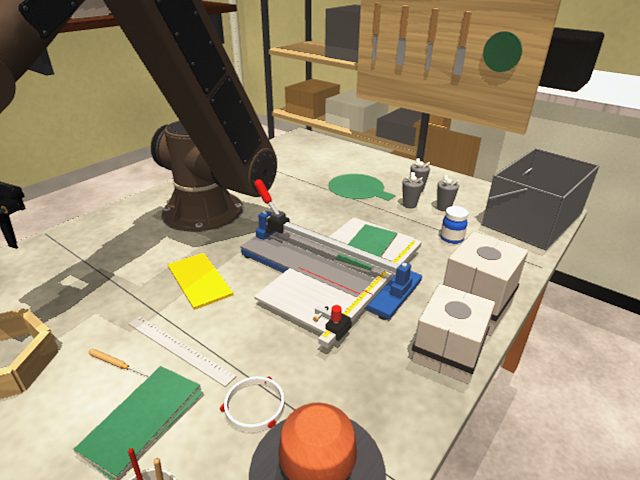

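The tile to set is the green one lying on the bed, at top crop (220,240) and scene (375,238). The other candidates don't fit: the spare stack at scene (140,420) is on the table, and the yellow tile is at (200,278). The stop is at the right end of the fence, knob at crop (545,95).

```bash
cat >> h.py <<'E'
from scipy.optimize import least_squares
def T(p,P):
    c,s=np.cos(p[2]),np.sin(p[2]);P=np.atleast_2d(np.array(P,float))
    return np.c_[p[0]+c*P[:,0]-s*P[:,1],p[1]+s*P[:,0]+c*P[:,1],P[:,2]]
def inv(p,W):
    c,s=np.cos(p[2]),np.sin(p[2]);d=np.atleast_2d(W)[:,:2]-p[:2]
    return np.c_[c*d[:,0]+s*d[:,1],-s*d[:,0]+c*d[:,1]]
E
python3 - <<'E'
from h import *
c=read_camera("top")
px=lambda l:np.array(l,float)/(800/300)+[180,140]
im=px([[577,331],[113,372],[102,170],[556,135]])
P=[[-200,-225,30],[-200,225,30],[0,225,30],[0,-225,30]]
r=least_squares(lambda p:(proj(c,T(p,P))-im).ravel(),[600,-50,.05])
f=r.x;print("fence",f,r.fun.round(1))
print("tile corners in fence",inv(f,at_z(c,px([[119,213],[309,173],[321,273],[136,309]]),40)).round(1))
print("line",inv(f,at_z(c,px([[421,325]]),30)).round(1))
print("knob top",inv(f,at_z(c,px([[545,93]]),98)).round(1), at_z(c,px([[545,93]]),98))
print("tip",inv(f,at_z(c,px([[500,168]]),37)).round(1))
E
```

```text
fence [6.38830153e+02 1.39156913e+01 5.83609213e-02] [ 0.4  0.4 -0.4 -0.4 -0.   0.4 -0.  -0.5]
tile corners in fence [[ -46.9  208.7]
 [ -22.4   21.2]
 [-123.1   17.2]
 [-143.4  197.2]]
line [[-180.2  -74.7]]
knob top [[  20.5 -209.4]] [[ 671.50090915 -193.89724887   98.        ]]
tip [[ -32.4 -165.6]]
```

jog_arm --motion '[[[36, -31, -3], 0], [[72, -62, -6], 0], [[108, -93, -9], 0], [[144, -124, -12], 0], [[180, -155, -15], 0]]'

```text
t: 1.6
eef_pos: [290.9, -409.6, 254.9]
tcp_rot: [3.141, -0.0, 0.248]
ft_force: [0.0, -0.6, 0.8]
opening: 1.001
grip_force: 0.0
```

jog_arm --motion '[[[36, -31, -3], 0], [[72, -62, -6], 0], [[108, -93, -9], 0], [[144, -124, -12], 0], [[180, -155, -15], 0]]'

```text
t: 2.1
eef_pos: [427.3, -214.9, 270.0]
tcp_rot: [3.141, -0.0, 0.249]
ft_force: [1.0, -1.3, -0.3]
opening: 1.0
grip_force: 0.0
```

jog_arm --motion '[[[36, -31, -3], 0.04], [[72, -62, -6], 0.08], [[108, -93, -9], 0.12], [[144, -124, -12], 0.16], [[180, -155, -15], 0.19]]'

```text
t: 2.6
eef_pos: [563.7, -20.2, 284.9]
tcp_rot: [3.141, -0.0, 0.057]
ft_force: [0.2, -1.8, 0.1]
opening: 1.0
grip_force: 0.0
```

```bash
python3 - <<'E'
from h import *
c=read_camera("wrist");cv2.imwrite("pics/w1.png",c["img"]);print(np.array(c["extrinsics"])[:3,3])
for k in("tile","stop","stop_knob","fence"):
    print(k,[(round(r["p"],2),np.round(r["box"]).tolist()) for r in cut_out(k,c)][:2])
cv2.imwrite("pics/w1b.png",cv2.resize(c["img"],(800,600),interpolation=cv2.INTER_CUBIC))
E
```

```text
[635.88085245 -16.03089541 430.11151386]
tile [(0.94, [61.0, 148.0, 270.0, 274.0]), (0.46, [457.0, 397.0, 479.0, 411.0])]
stop [(0.69, [460.0, 70.0, 566.0, 176.0])]
stop_knob [(0.67, [460.0, 70.0, 568.0, 176.0])]
fence [(0.58, [58.0, 81.0, 579.0, 114.0])]
```

View pics/w1b.png

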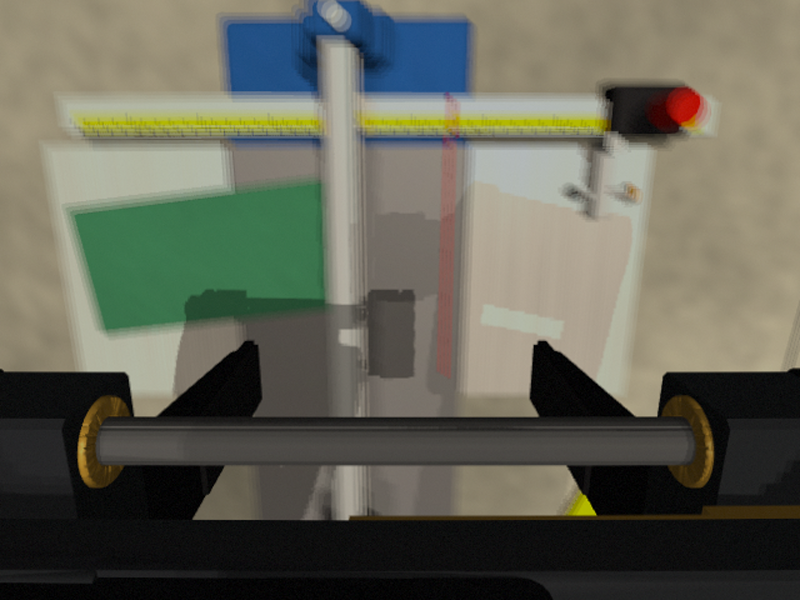

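```bash
cat >> h.py <<'E'
def redline(c,f,box=None,z=30):
    a=c["img"].astype(int);m=(a[...,2]-np.maximum(a[...,1],a[...,0])>35)
    ys,xs=np.nonzero(m);w=at_z(c,np.c_[xs,ys],z);q=inv(f,w)
    k=(q[:,0]>-190)&(q[:,0]<-5)&(abs(q[:,1]+77)<20)
    for _ in range(4):
        p=np.polyfit(q[k,0],q[k,1],1);k&=abs(q[:,1]-np.polyval(p,q[:,0]))<3
    return p,k.sum(),q[k]
def tile(c,name="tile"):
    a=c["img"].astype(int);m=((a[...,1]-a[...,2]>30)&(a[...,1]-a[...,0]>15)).astype(np.uint8)
    return m
E
python3 - <<'E'
from h import *
f=np.array([638.83,13.92,.05836])
c=read_camera("wrist");cv2.imwrite("pics/w2.png",c["img"]);s=state();print(s["eef_pos"],s["qvel"].max())
p,n,q=redline(c,f);print("line y(x)=",p,n)
m=tile(c);cs,_=cv2.findContours(m,cv2.RETR_EXTERNAL,cv2.CHAIN_APPROX_NONE)
k=max(cs,key=cv2.contourArea);print(cv2.approxPolyDP(k,5,True)[:,0].tolist())
h=inv(f,at_z(c,cv2.approxPolyDP(k,5,True)[:,0],40));print(h.round(1).tolist())
cv2.imwrite("pics/w2b.png",cv2.resize(c["img"][50:230,30:600],(800,253),interpolation=cv2.INTER_CUBIC)) 
g=cv2.cvtColor(c["img"],cv2.COLOR_BGR2GRAY).astype(int)
for x in(60,90,120,400,420,440): print(x,g[70:125,x].tolist())
E
```

```text
[562.29157715 -22.74787934 284.48302327] 0.002534218676865031
line y(x)= [ 9.25581027e-04 -7.37001319e+01] 637
[[263, 146], [57, 170], [84, 268], [265, 248]]
[[-22.4, 17.0], [-44.2, 209.7], [-140.3, 197.9], [-119.4, 18.1]]
60 [146, 148, 147, 149, 148, 149, 148, 149, 149, 150, 164, 179, 177, 180, 181, 180, 178, 177, 180, 182, 181, 182, 183, 182, 182, 181, 180, 181, 179, 179, 176, 176, 177, 177, 181, 182, 181, 180, 148, 129, 138, 137, 138, 137, 138, 138, 137, 138, 153, 174, 180, 179, 179, 179, 179]
90 [148, 148, 148, 148, 147, 147, 147, 145, 145, 150, 167, 179, 179, 182, 183, 181, 178, 178, 180, 181, 183, 182, 181, 181, 175, 162, 163, 162, 162, 162, 162, 162, 162, 163, 162, 162, 150, 170, 138, 79, 82, 89, 89, 89, 89, 90, 87, 90, 120, 170, 177, 177, 177, 178, 177]
120 [150, 148, 148, 150, 147, 147, 147, 147, 147, 151, 172, 181, 182, 181, 182, 180, 178, 179, 182, 183, 183, 182, 182, 182, 172, 163, 163, 162, 162, 162, 151, 113, 102, 109, 118, 124, 151, 177, 129, 74, 76, 76, 93, 94, 95, 95, 94, 95, 135, 177, 180, 180, 178, 179, 179]
400 [131, 132, 132, 132, 132, 132, 132, 131, 130, 148, 185, 183, 184, 184, 184, 183, 183, 184, 186, 184, 184, 185, 185, 182, 164, 164, 163, 164, 164, 163, 163, 163, 164, 164, 164, 168, 173, 177, 126, 63, 77, 83, 86, 84, 86, 86, 86, 102, 153, 183, 184, 185, 183, 184, 184]
420 [138, 137, 137, 137, 137, 138, 136, 136, 136, 150, 184, 183, 184, 183, 184, 183, 183, 184, 184, 185, 184, 184, 183, 185, 173, 163, 164, 163, 164, 163, 163, 164, 163, 163, 164, 167, 174, 180, 128, 64, 71, 74, 87, 86, 87, 87, 87, 100, 151, 185, 185, 183, 185, 185, 185]
440 [137, 134, 134, 135, 135, 134, 133, 135, 136, 149, 182, 183, 182, 184, 184, 184, 182, 184, 184, 184, 185, 185, 183, 184, 171, 164, 163, 164, 164, 163, 164, 163, 163, 163, 162, 167, 175, 180, 132, 65, 75, 89, 88, 86, 86, 85, 84, 95, 147, 184, 185, 184, 185, 183, 184]
```

View pics/w2b.png

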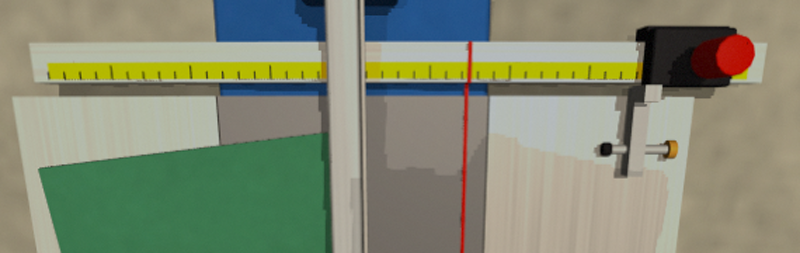

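```bash
python3 - <<'E'
from h import *
f=np.array([638.83,13.92,.05836])
c=read_camera("wrist");print(np.round(c["extrinsics"],3)[:3,3])
for x in (60,120,400,440):
    print(x,at_z(c,[[x,108.3]],44).round(1),inv(f,at_z(c,[[x,108.3]],44)).round(1),inv(f,at_z(c,[[x,117.6]],30)).round(1))
# wrist: bed corners px  (crop->full: x/1.4035+30, y/1.4055+50)
g=lambda l:np.array(l)/1.4045+[30,50]
im=g([[13,97],[691,97],[30,43],[765,83],[768,43]])
P=[[0,225,30],[0,-225,30],[24,200,44],[0,-260,44],[24,-260,44]]
for S in(slice(0,5),slice(2,5),slice(0,2)):
  r=least_squares(lambda p:(proj(c,T(p,P[S]))-im[S]).ravel(),f);print(r.x,r.fun.round(1))
print("line px",proj(c,T(f,[[0,-73.7,30],[0,-73.7,44]])))
E
```

```text
[634.636 -18.498 429.605]
60 [[638.2 209.7  44. ]] [[ 10.8 195.5]] [[  3.1 205. ]]
120 [[641.1 156.1  44. ]] [[ 10.6 141.8]] [[  2.9 149.1]]
400 [[655.4 -91.6  44. ]] [[  10.4 -106.3]] [[   2.8 -109.5]]
440 [[ 657.5 -127.    44. ]] [[  10.5 -141.8]] [[   2.8 -146.4]]
[6.45606143e+02 1.41269765e+01 6.25217794e-02] [-0.9 -4.4  3.6 -6.7  0.4  4.9 -2.5  2.8 -0.6  2.8]
[6.48990847e+02 1.36335144e+01 5.88811194e-02] [ 0.5 -0.  -1.3 -0.   0.7 -0.1]
[6.40436954e+02 1.50719707e+01 5.81910454e-02] [-1.5  0.2  1.4  0.2]
line px [[361.16288537 120.63814372]
 [362.80412059 120.39231367]]
```

jog_arm --motion '[[[-24, -34, 0], 0], [[-47, -68, 0], 0], [[-70, -102, 0], 0], [[-94, -136, 20], 0], [[-94, -136, 60], 0]]'

```text
t: 3.45
eef_pos: [459.3, 109.7, 226.5]
tcp_rot: [-3.141, -0.005, 0.06]
ft_force: [1.9, -0.5, -0.7]
opening: 0.998
grip_force: 0.0
```

jog_arm --motion '[[[0, 0, 40], 0], [[0, 0, 80], 0], [[0, 0, 115], 0], [[0, 0, 140], 0], [[0, 0, 150], 0]]'

```text
t: 3.95
eef_pos: [460.2, 107.0, 72.9]
tcp_rot: [3.141, 0.003, 0.057]
ft_force: [-0.7, 0.1, 0.2]
opening: 1.002
grip_force: 0.0
```

jog_arm --motion '[[[0, 0, 5], 0], [[0, 0, 10], 0], [[0, 0, 15], 0], [[0, 0, 15], 0]]'

```text
t: 4.35
eef_pos: [461.1, 108.1, 59.8]
tcp_rot: [3.142, -0.001, 0.059]
ft_force: [0.6, -0.5, 0.4]
opening: 1.001
grip_force: 0.0
```

jog_arm --motion '[[[6, 0, 0], 0], [[12, 0, 0], 0], [[18, 0, 0], 0], [[24, 0, 0], 0], [[28, 0, 0], 0]]'

```text
t: 4.85
eef_pos: [489.0, 109.8, 59.5]
tcp_rot: [3.141, 0.001, 0.059]
ft_force: [-2.9, 0.6, 0.3]
opening: 1.001
grip_force: 1.4
```

jog_arm --motion '[[[4, 0, 0], 0], [[8, 0, 0], 0], [[12, 0, 0], 0], [[16, 0, 0], 0], [[20, 0, 0], 0]]'

```text
t: 5.35
eef_pos: [509.1, 110.9, 59.5]
tcp_rot: [3.141, 0.0, 0.059]
ft_force: [-3.3, 0.6, 0.5]
opening: 0.998
grip_force: 1.3
```

jog_arm --motion '[[[2, 0, 0], 0], [[4, 0, 0], 0], [[6, 0, 0], 0], [[8, 0, 0], 0], [[9, 0, 0], 0]]'

```text
t: 5.85
eef_pos: [518.1, 111.5, 59.6]
tcp_rot: [3.142, -0.0, 0.059]
ft_force: [-1.7, 0.3, -0.2]
opening: 1.001
grip_force: 1.1
```

```bash
python3 - <<'E'
from h import *
f=np.array([638.83,13.92,.05836])
c=read_camera("wrist");s=state();print(s["eef_pos"],s["ft_force"],inv(f,s["eef_pos"][None]))
m=tile(c);cs,_=cv2.findContours(m,cv2.RETR_EXTERNAL,cv2.CHAIN_APPROX_NONE)
k=max(cs,key=cv2.contourArea);q=cv2.approxPolyDP(k,5,True)[:,0];print(q.tolist())
print(inv(f,at_z(c,q,40)).round(1).tolist());cv2.imwrite("pics/w3.png",c["img"])
E
```

```text
[518.16427081 111.46211376  59.59467773] [-1.1788212  -0.55713485  0.10244301] [[-114.77097349  104.41410729]]
[[54, 17], [92, 274], [563, 273], [602, 17]]
[[-3.5, 199.1], [-101.7, 198.5], [-101.2, 0.7], [-3.4, 1.1]]
```

View pics/w3.png

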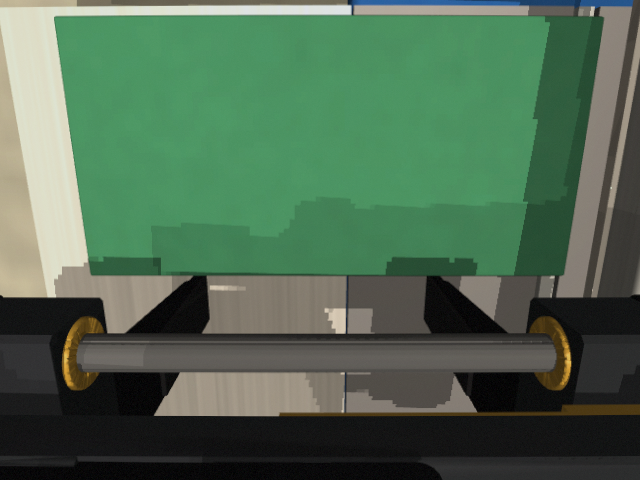

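The tile is square to the tool, with its far edge about 5 mm short of the bed's end (image rows 17 and 6). I'll keep creeping forward.

jog_arm --motion '[[[1, 0, 0], 0], [[2, 0, 0], 0], [[3, 0, 0], 0], [[4, 0, 0], 0], [[4, 0, 0], 0]]'

```text
t: 6.4
eef_pos: [522.1, 111.7, 59.6]
tcp_rot: [3.142, -0.0, 0.059]
ft_force: [-1.6, 0.6, -0.6]
opening: 1.0
grip_force: 0.7
```

jog_arm --motion '[[[0.7, 0, 0], 0], [[1.4, 0, 0], 0], [[2, 0, 0], 0], [[2, 0, 0], 0]]'

```text
t: 6.8
eef_pos: [524.0, 111.8, 59.6]
tcp_rot: [3.142, -0.0, 0.059]
ft_force: [-2.1, 0.0, -0.3]
opening: 1.001
grip_force: 1.0
```

jog_arm --motion '[[[0.5, 0, 0], 0], [[1, 0, 0], 0], [[1.5, 0, 0], 0], [[1.5, 0, 0], 0]]'

```text
t: 7.2
eef_pos: [525.5, 111.9, 59.6]
tcp_rot: [3.142, -0.0, 0.059]
ft_force: [-1.8, 0.1, 0.9]
opening: 0.999
grip_force: 1.1
```

jog_arm --motion '[[[0.5, 0, 0], 0], [[1, 0, 0], 0], [[1.5, 0, 0], 0], [[1.5, 0, 0], 0]]'

```text
t: 7.6
eef_pos: [527.0, 112.0, 59.6]
tcp_rot: [3.142, -0.0, 0.059]
ft_force: [-2.4, -0.1, 0.0]
opening: 0.996
grip_force: 1.1
```

jog_arm --motion '[[[0.5, 0, 0], 0], [[1, 0, 0], 0], [[1, 0, 0], 0]]'

```text
t: 7.9
eef_pos: [527.9, 112.0, 59.6]
tcp_rot: [3.141, -0.0, 0.059]
ft_force: [-2.6, 0.4, -1.0]
opening: 1.001
grip_force: 1.1
```

```bash
python3 - <<'E'
from h import *
f=np.array([638.83,13.92,.05836])
c=read_camera("wrist");s=state();print(s["eef_pos"],s["ft_force"])
m=tile(c);cs,_=cv2.findContours(m,cv2.RETR_EXTERNAL,cv2.CHAIN_APPROX_NONE)
k=max(cs,key=cv2.contourArea);q=cv2.approxPolyDP(k,5,True)[:,0];print(q.tolist())
print(inv(f,at_z(c,q,40)).round(1).tolist())
c=read_camera("top");cv2.imwrite("pics/t2.png",c["img"])
a=cv2.resize(c["img"][165:225,210:410],(800,240),interpolation=cv2.INTER_CUBIC)
c2=read_camera("scene");b=cv2.resize(c2["img"][205:355,310:430],(450,360)[::1],interpolation=cv2.INTER_CUBIC)
o=np.zeros((600,800,3),np.uint8);o[:240]=a;o[240:,:450]=b;cv2.imwrite("pics/m2.png",o)
E
```

```text
[527.94466917 112.03905424  59.588821  ] [-2.87879042 -0.39256693  0.82372585]
[[54, 17], [92, 274], [562, 274], [602, 17]]
[[6.3, 199.2], [-91.9, 198.5], [-91.8, 1.1], [6.5, 1.1]]
```

View pics/m2.png

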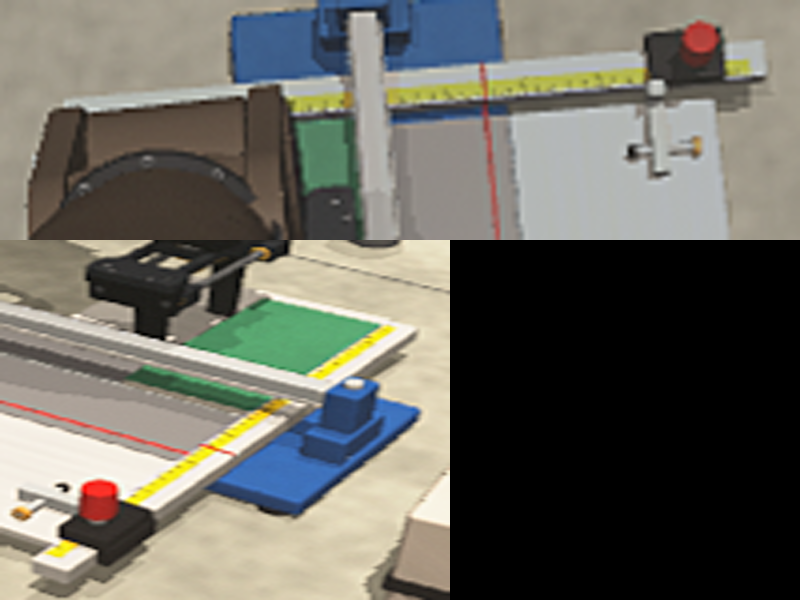

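jog_arm --motion '[[[0.5, 0, 0], 0], [[1, 0, 0], 0], [[1, 0, 0], 0]]'

```text
t: 8.35
eef_pos: [528.9, 112.1, 59.6]
tcp_rot: [3.142, -0.0, 0.059]
ft_force: [-2.2, -0.5, 0.5]
opening: 1.001
grip_force: 1.2
```

jog_arm --motion '[[[0.4, 0, 0], 0], [[0.8, 0, 0], 0], [[0.8, 0, 0], 0]]'

```text
t: 8.65
eef_pos: [529.7, 112.1, 59.6]
tcp_rot: [3.142, -0.0, 0.059]
ft_force: [-1.9, 0.3, -0.1]
opening: 1.002
grip_force: 1.2
```

jog_arm --motion '[[[0.4, 0, 0], 0], [[0.8, 0, 0], 0], [[0.8, 0, 0], 0]]'

```text
t: 8.95
eef_pos: [530.6, 112.2, 59.6]
tcp_rot: [3.142, -0.0, 0.059]
ft_force: [-3.1, 0.1, -0.5]
opening: 1.001
grip_force: 1.2
```

jog_arm --motion '[[[0.3, 0, 0], 0], [[0.6, 0, 0], 0], [[0.6, 0, 0], 0]]'

```text
t: 9.25
eef_pos: [531.1, 112.2, 59.6]
tcp_rot: [3.142, -0.0, 0.059]
ft_force: [-3.0, -0.5, -0.6]
opening: 1.0
grip_force: 1.2
```

jog_arm --motion '[[[0.3, 0, 0], 0], [[0.6, 0, 0], 0], [[0.6, 0, 0], 0]]'

```text
t: 9.55
eef_pos: [531.4, 112.3, 59.6]
tcp_rot: [3.141, 0.001, 0.059]
ft_force: [-3.9, -0.5, 2.0]
opening: 1.003
grip_force: 2.3
```

jog_arm --motion '[[[0.3, 0, 0], 0], [[0.6, 0, 0], 0], [[0.6, 0, 0], 0]]'

```text
t: 9.85
eef_pos: [531.5, 112.2, 59.6]
tcp_rot: [3.141, 0.002, 0.059]
ft_force: [-7.1, -0.9, 2.4]
opening: 0.999
grip_force: 3.5
```

jog_arm --motion '[[[0.2, 0, 0], 0], [[0.2, 0, 0], 0]]'

```text
t: 10.05
eef_pos: [531.5, 112.2, 59.5]
tcp_rot: [3.141, 0.002, 0.059]
ft_force: [-7.3, -0.4, 4.1]
opening: 1.0
grip_force: 3.9
```

jog_arm --motion '[[[-5, 0, 0], 0], [[-15, 0, 0], 0], [[-25, 0, 0], 0], [[-25, 0, -40], 0], [[-25, 0, -80], 0]]' --grip 0.4

```text
t: 10.55
eef_pos: [506.3, 110.8, 139.9]
tcp_rot: [3.141, 0.002, 0.059]
ft_force: [1.1, -0.1, -0.3]
opening: 0.641
grip_force: 0.0
```

```bash
python3 - <<'E'
from h import *
f=np.array([638.83,13.92,.05836])
s=state();print(s["joints"].round(3),s["eef_pos"],s["tcp_rot"],inv(f,s["eef_pos"][None]))
c=read_camera("scene")
for k in("vase_a","glaze"):
  for r in cut_out(k,c):
    b=r["box"];print(k,round(r["p"],2),np.round(b),inv(f,at_z(c,[[(b[0]+b[2])/2,b[3]-5]],0)).round())
E
```

```text
[ 0.088  0.475  1.924 -0.     0.745  1.6  ] [506.29722135 110.76988541 139.90276593] [3.14142217e+00 2.27870434e-03 5.87991669e-02] [[-126.65819527  104.41522538]]
vase_a 0.95 [438. 174. 462. 212.] [[  2. 512.]]
vase_a 0.86 [402. 174. 426. 207.] [[-111.  474.]]
vase_a 0.68 [410. 158. 429. 190.] [[-148.  604.]]
vase_a 0.48 [343. 232. 411. 279.] [[-20.  54.]]
glaze 0.82 [439. 208. 467. 243.] [[ 79. 339.]]
```

jog_arm --motion '[[[17, -27, 0], -0.14], [[34, -54, 0], -0.28], [[50, -81, 0], -0.42], [[67, -108, 0], -0.56], [[84, -136, 0], -0.7]]'

```text
t: 11.2
eef_pos: [583.2, 252.5, 138.1]
tcp_rot: [-3.141, 0.001, 0.764]
ft_force: [0.4, -0.4, -0.2]
opening: 0.604
grip_force: 0.0
```

jog_arm --motion '[[[0, 0, 0], -0.14], [[0, 0, 0], -0.28], [[0, 0, 0], -0.42], [[0, 0, 0], -0.56], [[0, 0, 0], -0.7]]'

```text
t: 11.7
eef_pos: [582.6, 251.4, 137.9]
tcp_rot: [-3.14, 0.001, 1.465]
ft_force: [-0.3, 0.7, -0.4]
opening: 0.601
grip_force: 0.0
```

jog_arm --motion '[[[0, 0, 0], -0.1], [[0, 0, 0], -0.171], [[0, 0, 0], -0.171], [[0, 0, 0], -0.171]]'

```text
t: 12.1
eef_pos: [582.9, 251.4, 138.6]
tcp_rot: [-3.141, 0.0, 1.628]
ft_force: [0.4, -1.0, 0.8]
opening: 0.6
grip_force: 0.0
```

```bash
python3 - <<'E'
from h import *
f=np.array([638.83,13.92,.05836])
s=state();print(s["eef_pos"],s["tcp_rot"],inv(f,s["eef_pos"][None]),s["opening"])
c=read_camera("wrist");a=c["img"].copy();cv2.imwrite("pics/w4.png",a)
m=tile(c);cs,_=cv2.findContours(m,cv2.RETR_EXTERNAL,cv2.CHAIN_APPROX_NONE)
if cs:
 k=max(cs,key=cv2.contourArea);q=cv2.approxPolyDP(k,5,True)[:,0];print(q.tolist());print(inv(f,at_z(c,q,40)).round(1).tolist())
E
```

```text
[582.94780646 251.43457294 138.63177718] [-3.14052286e+00  3.78289348e-04  1.62763597e+00] [[-41.93357281 240.36964739]] 0.6000186928126122
[[245, 373], [247, 411], [392, 411], [393, 372]]
[[-88.9, 155.1], [-88.9, 125.7], [9.9, 125.6], [9.2, 155.8]]
```

jog_arm --motion '[[[0, 0, 30], 0.001], [[0, 0, 55], 0.001], [[0, 0, 70], 0.001], [[0, 0, 79], 0.001], [[0, 0, 79], 0.001]]'

```text
t: 12.65
eef_pos: [583.1, 251.4, 59.7]
tcp_rot: [-3.14, 0.0, 1.628]
ft_force: [-0.1, 0.0, -0.9]
opening: 0.6
grip_force: 0.0
```

jog_arm --motion '[[[-5, 0, 0], 0], [[-10, 0, 0], 0], [[-15, 0, 0], 0], [[-18, 0, 0], 0], [[-20, 0, 0], 0]]'

```text
t: 13.15
eef_pos: [584.7, 231.1, 61.0]
tcp_rot: [3.141, -0.0, 1.628]
ft_force: [-0.6, 0.3, -0.3]
opening: 0.601
grip_force: 0.0
```

jog_arm --motion '[[[-2, 0, 0], 0], [[-4, 0, 0], 0], [[-6, 0, 0], 0], [[-8, 0, 0], 0], [[-10, 0, 0], 0]]'

```text
t: 13.65
eef_pos: [585.1, 221.7, 60.6]
tcp_rot: [3.142, -0.0, 1.629]
ft_force: [-0.2, 2.2, 0.3]
opening: 0.6
grip_force: 1.3
```

jog_arm --motion '[[[-5, 0.1, 0], 0], [[-10, 0.2, 0], 0], [[-15, 0.3, 0], 0], [[-20, 0.4, 0], 0], [[-25, 0.5, 0], 0]]'

```text
t: 14.15
eef_pos: [586.8, 196.2, 60.6]
tcp_rot: [-3.141, 0.0, 1.629]
ft_force: [-2.5, 3.3, 0.9]
opening: 0.601
grip_force: 1.8
```

jog_arm --motion '[[[-5, 0.1, 0], 0], [[-10, 0.2, 0], 0], [[-15, 0.3, 0], 0], [[-20, 0.4, 0], 0], [[-25, 0.5, 0], 0]]'

```text
t: 14.65
eef_pos: [589.0, 171.3, 60.6]
tcp_rot: [-3.141, 0.0, 1.629]
ft_force: [-2.1, 3.3, -1.0]
opening: 0.597
grip_force: 1.6
```

jog_arm --motion '[[[-4, 0.1, 0], 0], [[-7, 0.1, 0], 0], [[-9, 0.2, 0], 0], [[-10, 0.2, 0], 0], [[-10, 0.2, 0], 0]]'

```text
t: 15.15
eef_pos: [590.0, 161.6, 60.6]
tcp_rot: [3.141, 0.0, 1.629]
ft_force: [-0.4, -0.3, 0.2]
opening: 0.6
grip_force: 0.2
```

```bash
python3 - <<'E'
from h import *
f=np.array([638.83,13.92,.05836])
s=state();print(s["eef_pos"],s["tcp_rot"],inv(f,s["eef_pos"][None]),s["ft_force"])
for n in("wrist","scene","top"):
 c=read_camera(n);cv2.imwrite(f"pics/{n}5.png",c["img"])
 m=tile(c)
 if n=="scene": m[:,:312]=0;m[:200]=0
 if n=="top": m[:,:200]=0;m[:150]=0;m[260:]=0
 for k in sorted(cv2.findContours(m,cv2.RETR_EXTERNAL,cv2.CHAIN_APPROX_NONE)[0],key=cv2.contourArea)[-2:]:
  q=cv2.approxPolyDP(k,2,True)[:,0];print(n,q.tolist());print(inv(f,at_z(c,q,40)).round(1).tolist())
 try:
  p,nn,_=redline(c,f);print("line",p,nn)
 except Exception as e:print(e)
E
```

```text
[589.97296718 161.60270898  60.64263235] [3.14109624e+00 2.70811742e-04 1.62884018e+00] [[-40.15998429 150.28096303]] [-0.43799422 -0.27612856  0.16931125]
wrist [[248, 331], [384, 332], [382, 327], [259, 326], [250, 327]]
[[-69.5, 136.2], [-10.0, 135.7], [-10.9, 138.1], [-64.6, 138.6], [-68.5, 138.1]]
wrist [[218, 411], [364, 412], [414, 409], [397, 372], [235, 372]]
[[-85.2, 95.3], [-17.5, 94.8], [5.6, 96.3], [-3.3, 115.8], [-76.2, 115.8]]
expected non-empty vector for x
scene [[361, 248], [389, 260], [401, 250], [372, 239]]
[[-88.1, 82.8], [-0.6, 77.1], [4.4, 136.6], [-85.6, 138.8]]
scene [[331, 274], [365, 288], [376, 276], [374, 275], [382, 270], [349, 258], [346, 262], [349, 259], [359, 265], [343, 263]]
[[-90.7, -59.1], [5.6, -57.7], [4.5, -1.7], [-1.5, -1.1], [4.9, 28.5], [-90.1, 24.7], [-87.1, 5.2], [-87.8, 20.9], [-53.1, 13.3], [-91.1, -2.9]]
line [-1.37345341e-03 -7.28057624e+01] 108
top [[297, 194], [296, 201], [295, 194], [263, 197], [264, 219], [268, 232], [298, 229]]
[[6.7, 16.1], [-12.0, 20.1], [7.2, 21.3], [6.2, 105.4], [-53.3, 106.5], [-88.7, 98.4], [-87.4, 20.6]]
top [[556, 213], [485, 224], [494, 259], [512, 259], [549, 250], [563, 250], [561, 248], [566, 245]]
[[-101.1, -655.0], [-114.9, -463.9], [-208.5, -474.1], [-212.5, -520.5], [-197.3, -620.3], [-200.4, -656.9], [-194.8, -652.6], [-188.0, -667.0]]
line [ 3.09479697e-03 -7.34323831e+01] 98
```

jog_arm --motion '[[[-2, 0.1, 0], 0], [[-4, 0.1, 0], 0], [[-6, 0.2, 0], 0], [[-7.5, 0.2, 0], 0], [[-8.5, 0.2, 0], 0]]'

```text
t: 15.8
eef_pos: [590.6, 153.2, 60.7]
tcp_rot: [3.141, -0.0, 1.629]
ft_force: [0.1, 3.9, 1.3]
opening: 0.597
grip_force: 1.7
```

jog_arm --motion '[[[0, 0, 0], 0], [[3, 0, 0], 0], [[10, 0, 0], 0], [[15, 0, -40], 0], [[15, 0, -85], 0]]'

```text
t: 16.3
eef_pos: [588.7, 169.0, 145.1]
tcp_rot: [-3.138, 0.001, 1.629]
ft_force: [0.5, 0.4, 0.8]
opening: 0.599
grip_force: 0.0
```

jog_arm --motion '[[[-46, 0, -5], 0], [[-92, 0, -10], 0], [[-140, 0, -15], 0], [[-188, 0, -15], 0], [[-236, 0, -15], 0]]'

```text
t: 16.8
eef_pos: [603.2, -68.8, 160.9]
tcp_rot: [3.141, 0.0, 1.629]
ft_force: [0.5, -0.0, -1.0]
opening: 0.603
grip_force: 0.0
```

jog_arm --motion '[[[-40, 0, 0], 0], [[-67, 0, 0], 0], [[-67, 0, 0], 0], [[-67, 0, 0], 0], [[-67, 0, 0], 0]]'

```text
t: 17.3
eef_pos: [607.1, -133.0, 160.5]
tcp_rot: [-3.141, -0.0, 1.63]
ft_force: [-0.6, -0.2, -0.1]
opening: 0.6
grip_force: 0.0
```

```bash
cat > look.py <<'E'
from h import *
import sys
f=np.array([638.83,13.92,.05836])
s=state();print(s["t"],s["eef_pos"],s["tcp_rot"],inv(f,s["eef_pos"][None]),s["qvel"].max())
c=read_camera("wrist");print("cam",inv(f,np.array(c["extrinsics"])[None,:3,3]),c["extrinsics"][2][3])
cv2.imwrite("pics/%s.png"%sys.argv[1],c["img"])
p,n,q=redline(c,f);print("line",p,n)
m=tile(c);m[400:]=0
ys,xs=np.nonzero(m);w=inv(f,at_z(c,np.c_[xs,ys],40));k=max(cv2.findContours(m,cv2.RETR_EXTERNAL,cv2.CHAIN_APPROX_NONE)[0],key=cv2.contourArea)[:,0]
w=inv(f,at_z(c,k,40))
R=[];
e=w[(w[:,0]>-80)&(w[:,0]<0)&(w[:,1]<-40)];print("right edge y(x)",np.polyfit(e[:,0],e[:,1],1),len(e))
e=w[(w[:,1]>-65)&(w[:,1]<-15)&(w[:,0]>-5)];print("far edge x(y)",np.polyfit(e[:,1],e[:,0],1),len(e))
g=cv2.cvtColor(c["img"],cv2.COLOR_BGR2GRAY)
E
python3 look.py w6; python3 -c "
import cv2;a=cv2.imread('pics/w6.png');cv2.imwrite('pics/w6b.png',cv2.resize(a,(800,600)))"
```

```text
17.3 [ 607.08475662 -133.01534032  160.53811681] [-3.14117357e+00 -1.78155137e-04  1.62968776e+00] [[ -40.26147795 -144.83358763]] 0.006770995436839804
cam [[-39.79934686 -72.95269202]] 305.6943842491537
line [ 2.90046191e-03 -7.33082229e+01] 1268
right edge y(x) [ 2.39835404e-03 -6.90223784e+01] 131
far edge x(y) [7.71287333e-03 9.99139501e+00] 89
```

View pics/w6b.png

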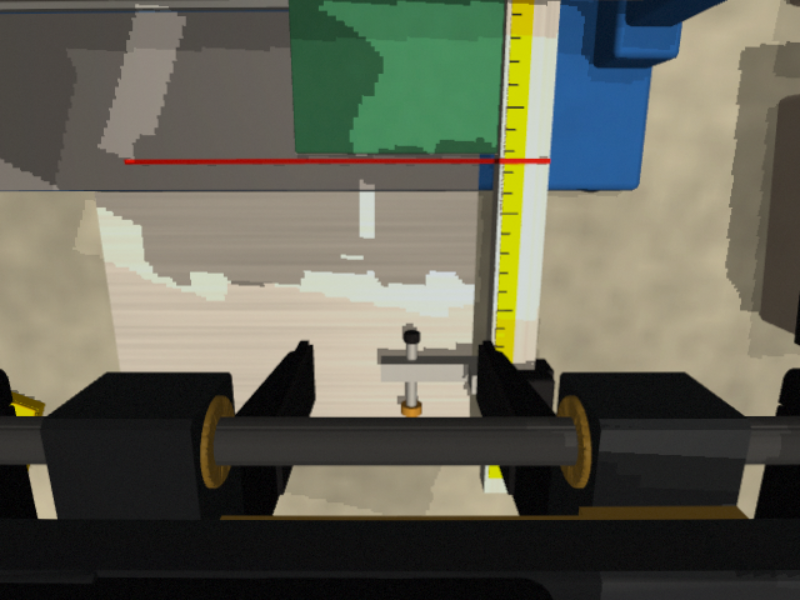

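```bash
cat > sub.py <<'E'
from h import *
import sys
f=np.array([638.83,13.92,.05836])
c={k:v for k,v in read_camera("wrist").items()};a=c["img"].astype(float)
G=a[...,1]-a[...,2];Rd=a[...,2]-a[...,1]
def cross(v,lv):  # last index where v falls below lv
    i=np.nonzero((v[:-1]>=lv)&(v[1:]<lv))[0]
    return i[-1]+(v[i[-1]]-lv)/(v[i[-1]]-v[i[-1]+1]) if len(i) else None
out=[]
for x in range(250,395,10):
    v=G[60:150,x];r=cross(v,v[:40].mean()/2)
    w=np.clip(Rd[115:150,x],20,None)-20;l=(w*np.arange(115,150)).sum()/w.sum()
    if r is None: continue
    e=inv(f,at_z(c,[[x,r+60]],40))[0];L=inv(f,at_z(c,[[x,l]],30))[0];out.append((*e,L[1],e[1]-L[1]))
out=np.array(out);print(out[::4].round(2));print("median gap edge-line",np.median(out[:,3]))
for y in range(12,118,15):
    v=G[y,370:420];r=cross(v[:45],25)
    # fence: column where bright (white bar) starts after edge
    if r: print(y,inv(f,at_z(c,[[r+370,y]],40)).round(2), a[y,int(r)+368:int(r)+380].mean(1).round().tolist())
E
python3 sub.py
```

```text
[[-80.48 -69.41 -73.55   4.14]
 [-55.89 -69.66 -73.51   3.85]
 [-31.31 -69.22 -73.47   4.25]
 [ -6.73 -69.12 -73.46   4.34]]
median gap edge-line 4.20585867536515
12 [[10.17 -7.87]] [89.0, 88.0, 77.0, 62.0, 59.0, 140.0, 185.0, 194.0, 166.0, 118.0, 87.0, 89.0]
27 [[ 10.21 -15.85]] [89.0, 88.0, 67.0, 56.0, 108.0, 174.0, 192.0, 193.0, 152.0, 129.0, 135.0, 135.0]
42 [[ 10.16 -23.94]] [101.0, 95.0, 70.0, 53.0, 83.0, 180.0, 208.0, 201.0, 154.0, 130.0, 142.0, 142.0]
57 [[ 10.14 -32.16]] [102.0, 101.0, 73.0, 54.0, 57.0, 170.0, 209.0, 209.0, 163.0, 138.0, 142.0, 142.0]
72 [[ 10.09 -40.52]] [102.0, 100.0, 81.0, 56.0, 56.0, 136.0, 194.0, 210.0, 165.0, 143.0, 142.0, 141.0]
87 [[ 10.16 -49.01]] [102.0, 88.0, 63.0, 52.0, 106.0, 179.0, 209.0, 177.0, 139.0, 132.0, 142.0, 141.0]
102 [[  9.89 -57.65]] [102.0, 103.0, 85.0, 52.0, 50.0, 78.0, 165.0, 210.0, 180.0, 149.0, 139.0, 134.0]
117 [[  9.97 -66.42]] [96.0, 83.0, 57.0, 54.0, 56.0, 155.0, 209.0, 182.0, 147.0, 148.0, 142.0, 142.0]
```

jog_arm --motion '[[[48, 0, 0], 0], [[96, 0, 0], 0], [[144, 0, 0], 0], [[192, 0, 0], 0], [[240, 0, 5], 0]]'

```text
t: 17.9
eef_pos: [592.9, 108.2, 156.3]
tcp_rot: [3.14, 0.0, 1.63]
ft_force: [0.4, -0.2, -0.4]
opening: 0.6
grip_force: 0.0
```

jog_arm --motion '[[[40, 0, 0], 0], [[63, 0, 20], 0], [[63, 0, 60], 0], [[63, 0, 85], 0], [[63, 0, 95], 0]]'

```text
t: 18.4
eef_pos: [588.2, 169.3, 58.4]
tcp_rot: [-3.138, 0.0, 1.631]
ft_force: [-0.5, -0.4, 0.2]
opening: 0.6
grip_force: 0.0
```

jog_arm --motion '[[[-5, 0, 0], 0], [[-9, 0, 0], 0], [[-12, 0, 0], 0], [[-13, 0, 0], 0], [[-14, 0, 0], 0]]'

```text
t: 18.9
eef_pos: [590.7, 154.0, 61.4]
tcp_rot: [3.14, -0.0, 1.628]
ft_force: [-0.9, -0.3, -0.2]
opening: 0.603
grip_force: 0.0
```

```bash
python3 - <<'E'
from h import *
f=np.array([638.83,13.92,.05836])
s=state();print(s["eef_pos"],s["tcp_rot"],inv(f,s["eef_pos"][None]),s["ft_force"])
E
```

```text
[590.73291311 154.0166927   61.40821812] [ 3.14035438e+00 -3.11902308e-05  1.62838296e+00] [[-39.84380079 142.66353638]] [-0.88914697 -0.34125771 -0.21952777]
```

jog_arm --motion '[[[-1, 0, 1], 0.001], [[-2, 0.1, 1], 0.001], [[-3, 0.1, 1], 0.001], [[-4, 0.1, 1], 0.001], [[-4.6, 0.1, 1], 0.001]]'

```text
t: 19.4
eef_pos: [590.9, 149.8, 59.7]
tcp_rot: [3.141, -0.0, 1.628]
ft_force: [0.4, 3.7, 1.2]
opening: 0.6
grip_force: 2.1
```

jog_arm --motion '[[[0, 0, 0], 0], [[0, 0, 0], 0]]'

```text
t: 19.6
eef_pos: [590.8, 149.7, 59.6]
tcp_rot: [3.141, 0.0, 1.628]
ft_force: [0.4, 4.5, 3.1]
opening: 0.602
grip_force: 2.0
```

jog_arm --motion '[[[3, 0, 0], 0], [[10, 0, 0], 0], [[15, 0, -30], 0], [[15, 0, -75], 0], [[15, 0, -100], 0]]'

```text
t: 20.1
eef_pos: [590.3, 165.2, 162.2]
tcp_rot: [3.14, 0.0, 1.628]
ft_force: [0.1, -0.4, -0.1]
opening: 0.6
grip_force: 0.0
```

jog_arm --motion '[[[-48, 0, 0], 0], [[-96, 0, 0], 0], [[-144, 0, 0], 0], [[-192, 0, 0], 0], [[-240, 0, 0], 0]]'

```text
t: 20.6
eef_pos: [603.4, -76.5, 159.5]
tcp_rot: [-3.141, 0.0, 1.628]
ft_force: [2.4, 0.9, -0.3]
opening: 0.602
grip_force: 0.0
```

jog_arm --motion '[[[-40, 0, 0], 0], [[-58, 0, 0], 0], [[-58, 0, 0], 0], [[-58, 0, 0], 0], [[-58, 0, 0], 0]]'

```text
t: 21.1
eef_pos: [606.8, -131.2, 159.6]
tcp_rot: [-3.141, -0.0, 1.629]
ft_force: [1.0, 1.0, -0.6]
opening: 0.602
grip_force: 0.0
```

```bash
python3 look.py w7; python3 sub.py
```

```text
21.1 [ 606.84235121 -131.17979359  159.5939078 ] [-3.14118489e+00 -1.73253149e-04  1.62930557e+00] [[ -40.39640897 -142.9870271 ]] 0.004695927437646661
cam [[-39.90248876 -71.09779746]] 304.7288168383176
line [-4.69310882e-03 -7.43735695e+01] 1016
right edge y(x) [ 2.52833228e-04 -7.24693305e+01] 130
far edge x(y) [7.40507613e-03 9.90764934e+00] 89
[[-80.61 -72.61 -74.2    1.59]
 [-56.   -72.55 -74.11   1.55]
 [-31.39 -72.53 -74.     1.47]
 [ -6.78 -72.52 -73.99   1.47]]
median gap edge-line 1.5121903238156023
12 [[10.08 -6.41]] [88.0, 91.0, 83.0, 58.0, 57.0, 83.0, 175.0, 193.0, 194.0, 152.0, 129.0, 135.0]
27 [[ 10.01 -14.35]] [89.0, 86.0, 61.0, 54.0, 58.0, 166.0, 194.0, 193.0, 161.0, 141.0, 135.0, 135.0]
42 [[ 10.06 -22.41]] [102.0, 100.0, 72.0, 55.0, 56.0, 145.0, 197.0, 210.0, 185.0, 164.0, 143.0, 142.0]
57 [[ 10.06 -30.61]] [102.0, 102.0, 82.0, 60.0, 56.0, 109.0, 184.0, 209.0, 210.0, 170.0, 134.0, 142.0]
72 [[ 10.23 -38.93]] [103.0, 102.0, 77.0, 54.0, 82.0, 173.0, 210.0, 209.0, 182.0, 141.0, 139.0, 139.0]
87 [[ 10.07 -47.39]] [102.0, 99.0, 72.0, 51.0, 57.0, 162.0, 212.0, 211.0, 196.0, 165.0, 140.0, 139.0]
102 [[ 10.01 -56.  ]] [103.0, 101.0, 80.0, 53.0, 57.0, 130.0, 193.0, 210.0, 183.0, 153.0, 143.0, 142.0]
117 [[  9.94 -64.74]] [95.0, 95.0, 83.0, 57.0, 57.0, 102.0, 176.0, 210.0, 185.0, 158.0, 143.0, 143.0]
```

jog_arm --motion '[[[48, 0, 0], 0], [[96, 0, 0], 0], [[144, 0, 0], 0], [[192, 0, 0], 0], [[240, 0, 0], 0]]'

```text
t: 21.7
eef_pos: [592.5, 109.6, 159.8]
tcp_rot: [3.141, 0.0, 1.629]
ft_force: [0.3, 0.3, -0.1]
opening: 0.601
grip_force: 0.0
```

jog_arm --motion '[[[40, 0, 0], 0], [[58, 0, 25], 0], [[58, 0, 65], 0], [[58, 0, 90], 0], [[58, 0, 100], 0]]'

```text
t: 22.2
eef_pos: [588.5, 165.6, 57.4]
tcp_rot: [-3.138, 0.0, 1.63]
ft_force: [-0.1, 1.1, 1.2]
opening: 0.599
grip_force: 0.0
```

jog_arm --motion '[[[-5, 0, 0], 0], [[-10, 0, 0], 0], [[-12.5, 0, 0], 0], [[-13.5, 0, 0], 0], [[-13.5, 0, 0], 0]]'

```text
t: 22.7
eef_pos: [591.0, 150.9, 60.4]
tcp_rot: [3.14, -0.0, 1.627]
ft_force: [0.2, -0.4, 0.4]
opening: 0.601
grip_force: 0.0
```

```bash
python3 - <<'E'
from h import *
f=np.array([638.83,13.92,.05836])
s=state();print(s["eef_pos"],s["tcp_rot"],inv(f,s["eef_pos"][None]),s["ft_force"])
E
```

```text
[591.03488133 150.91835172  60.43331018] [ 3.14029910e+00 -3.36919892e-05  1.62719728e+00] [[-39.72306321 139.55285734]] [ 0.24654368 -0.36524345  0.36096091]
```

jog_arm --motion '[[[-0.6, 0, 0], 0.001], [[-1.2, 0, 0], 0.001], [[-1.8, 0, 0], 0.001], [[-2.2, 0, 0], 0.001], [[-2.2, 0, 0], 0.001]]'

```text
t: 23.2
eef_pos: [590.9, 149.3, 59.7]
tcp_rot: [3.141, -0.0, 1.627]
ft_force: [-0.2, 3.5, 0.8]
opening: 0.6
grip_force: 1.8
```

jog_arm --motion '[[[0, 0, 0], 0], [[2, 0, 0], 0], [[10, 0, 0], 0], [[15, 0, -40], 0], [[15, 0, -85], 0]]'

```text
t: 23.7
eef_pos: [589.1, 164.6, 144.1]
tcp_rot: [-3.138, 0.001, 1.627]
ft_force: [0.8, 0.7, 0.4]
opening: 0.601
grip_force: 0.0
```

jog_arm --motion '[[[-48, 0, -15], 0], [[-96, 0, -15], 0], [[-144, 0, -15], 0], [[-192, 0, -15], 0], [[-240, 0, -15], 0]]'

```text
t: 24.2
eef_pos: [603.2, -77.2, 159.7]
tcp_rot: [-3.141, 0.0, 1.627]
ft_force: [1.5, 0.4, -0.3]
opening: 0.601
grip_force: 0.0
```

jog_arm --motion '[[[-40, 0, 0], 0], [[-68, 0, 0], 0], [[-68, 0, 0], 0], [[-68, 0, 0], 0], [[-68, 0, 0], 0]]'

```text
t: 24.7
eef_pos: [607.1, -142.4, 159.5]
tcp_rot: [-3.141, -0.0, 1.628]
ft_force: [-0.4, 0.5, 0.9]
opening: 0.6
grip_force: 0.0
```

```bash
python3 look.py w8; python3 sub.py; python3 - <<'E'
import cv2;a=cv2.imread('pics/w8.png');
cv2.imwrite('pics/w8b.png',cv2.resize(a[60:340,180:460],(600,600),interpolation=cv2.INTER_NEAREST))
from h import *
f=np.array([638.83,13.92,.05836]);c=read_camera("wrist")
k=[(r["p"],r["box"]) for r in cut_out("stop_knob",c)];print(k)
E
```

```text
24.7 [ 607.10509633 -142.36492479  159.50226568] [-3.14107142e+00 -1.85256540e-04  1.62763596e+00] [[ -40.78650493 -154.16844114]] 0.01038803610312091
cam [[-40.14743072 -82.264926  ]] 304.6777675463122
line [-5.80640631e-03 -7.44424451e+01] 976
right edge y(x) [-1.38154370e-03 -7.30897468e+01] 132
far edge x(y) [3.47389032e-03 9.68484875e+00] 92
[[-80.44 -73.07 -74.5    1.43]
 [-56.08 -73.16 -74.46   1.3 ]
 [-31.73 -73.22 -74.41   1.18]
 [ -7.37 -73.08 -74.43   1.34]]
median gap edge-line 1.2313733320464166
12 [[  9.9  -17.52]] [91.0, 91.0, 84.0, 59.0, 53.0, 57.0, 182.0, 206.0, 207.0, 178.0, 93.0, 48.0]
27 [[  9.95 -25.46]] [99.0, 97.0, 67.0, 53.0, 56.0, 146.0, 196.0, 207.0, 193.0, 167.0, 140.0, 139.0]
42 [[ 10.   -33.52]] [100.0, 100.0, 81.0, 63.0, 56.0, 83.0, 179.0, 207.0, 207.0, 167.0, 135.0, 140.0]
57 [[ 10.13 -41.72]] [101.0, 100.0, 76.0, 56.0, 57.0, 169.0, 207.0, 208.0, 167.0, 133.0, 140.0, 140.0]
72 [[  9.95 -50.04]] [99.0, 96.0, 71.0, 52.0, 56.0, 135.0, 193.0, 208.0, 166.0, 138.0, 140.0, 140.0]
87 [[  9.91 -58.5 ]] [102.0, 99.0, 75.0, 50.0, 56.0, 106.0, 177.0, 207.0, 167.0, 95.0, 71.0, 73.0]
102 [[  9.85 -67.1 ]] [100.0, 100.0, 82.0, 57.0, 57.0, 79.0, 165.0, 208.0, 205.0, 172.0, 129.0, 141.0]
117 [[  8.14 -75.85]] [48.0, 48.0, 47.0, 54.0, 56.0, 57.0, 55.0, 56.0, 155.0, 209.0, 182.0, 135.0]
[(0.65, [305.7, 252.7, 446.4, 326.4]), (0.25, [230.9, 0.0, 404.0, 116.8])]
```

View pics/w8b.png

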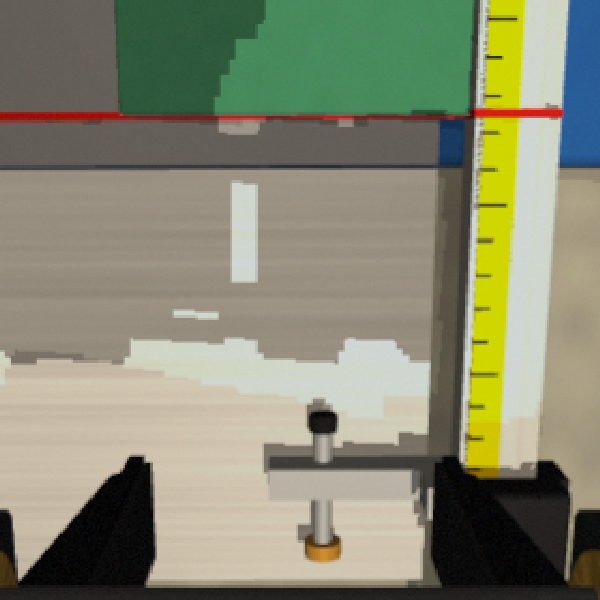

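jog_arm --motion '[[[-40, 20, 0], 0], [[-80, 45, 0], 0], [[-100, 63, 0], 0], [[-100, 63, 0], 0], [[-100, 63, 0], 0]]' --grip 1

```text
t: 25.4
eef_pos: [675.4, -239.3, 159.0]
tcp_rot: [-3.141, -0.001, 1.627]
ft_force: [-0.4, 1.2, -0.2]
opening: 0.237
grip_force: 0.0
```

```bash
python3 - <<'E'
from h import *
f=np.array([638.83,13.92,.05836])
c=read_camera("wrist");cv2.imwrite("pics/w9.png",c["img"])
s=state();print(s["eef_pos"],inv(f,s["eef_pos"][None]),s["opening"])
a=c["img"].astype(int);m=((a[...,2]>130)&(a[...,2]-np.maximum(a[...,1],a[...,0])>90)).astype(np.uint8)
n,l,st,ce=cv2.connectedComponentsWithStats(m)
for i in range(1,n):
  if st[i,4]>60: print(st[i],ce[i],inv(f,at_z(c,[ce[i]],98)).round(1))
t=read_camera("top");a=t["img"].astype(int);m=((a[...,2]-np.maximum(a[...,1],a[...,0])>70)).astype(np.uint8)
n,l,st,ce=cv2.connectedComponentsWithStats(m)
for i in range(1,n):
  if st[i,4]>20: print("top",st[i],ce[i],inv(f,at_z(t,[ce[i]],90)).round(1))
cv2.imwrite("pics/w9b.png",c["img"])
E
```

```text
[ 675.19863753 -238.79403521  159.28743904] [[  21.56670071 -254.40506836]] 0.19125263953406335
[ 297  165   42   41 1332] [317.6021021  185.05405405] [[  23.  -210.5]]
top [309 331   9   8  57] [313.26315789 334.14035088] [[-362.     2.4]]
```

View pics/w9b.png

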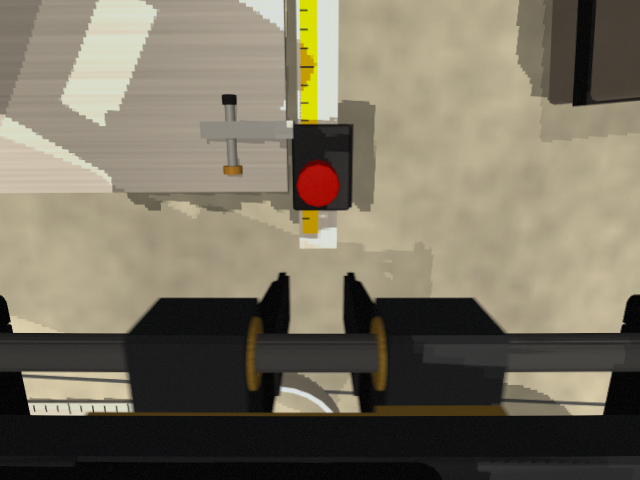

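Knob at pixel (318,185), which is f(23,-210.5). Rubber tip at (229,95). I'll bring the closed fingers down behind the knob.

jog_arm --motion '[[[0, 1.4, 15], 0], [[0, 1.4, 35], 0], [[0, 1.4, 50], 0], [[0, 1.4, 59], 0], [[0, 1.4, 59], 0]]'

```text
t: 26.0
eef_pos: [676.5, -239.3, 99.0]
tcp_rot: [-3.139, -0.001, 1.627]
ft_force: [0.1, -0.3, -0.5]
opening: 0.006
grip_force: 0.0
```

jog_arm --motion '[[[4, 0, 0], 0], [[8, 0, 0], 0], [[12, 0, 0], 0], [[15, 0, 0], 0], [[17, 0, 0], 0]]'

```text
t: 26.5
eef_pos: [676.3, -222.4, 101.0]
tcp_rot: [3.141, 0.0, 1.627]
ft_force: [-0.2, 0.2, -0.2]
opening: 0.006
grip_force: 0.0
```

jog_arm --motion '[[[2, 0, 0], 0], [[4, 0, 0], 0], [[6, 0, 0], 0], [[8, 0, 0], 0], [[10, 0, 0], 0]]'

```text
t: 27.0
eef_pos: [675.6, -213.0, 100.7]
tcp_rot: [3.141, 0.0, 1.627]
ft_force: [-0.2, -1.5, 0.3]
opening: 0.005
grip_force: 1.0
```

```bash
cat > tip.py <<'E'
from h import *
import sys
f=np.array([638.83,13.92,.05836])
c=read_camera("wrist");cv2.imwrite("pics/%s.png"%sys.argv[1],c["img"])
s=state();print(s["t"],s["eef_pos"],inv(f,s["eef_pos"][None]),s["opening"],s["ft_force"])
# dark tip blob near x=-32..-30 , z 37
g=c["img"].max(2);m=(g<45).astype(np.uint8)
n,l,st,ce=cv2.connectedComponentsWithStats(m)
for i in range(1,n):
  q=inv(f,at_z(c,[ce[i]],37))[0]
  if st[i,4]>15 and -45<q[0]<-15 and st[i,1]<260: print("dark",st[i],q.round(1),"front",inv(f,at_z(c,[[ce[i][0],st[i,1]-.5]],37)).round(2))
E
python3 tip.py w10
```

```text
27.05 [ 675.57351842 -212.60871733  100.66569565] [[  23.46825121 -228.28619561]] 0.00453923587115097 [ 0.41500896 -2.25340841 -0.01190391]
dark [195 133  18  11 191] [ -30.9 -161.5] front [[ -30.74 -158.86]]
```

jog_arm --motion '[[[5, 0, 0], 0], [[10, 0, 0], 0], [[15, 0, 0], 0], [[20, 0, 0], 0], [[25, 0, 0], 0]]'

```text
t: 27.55
eef_pos: [674.1, -187.3, 100.6]
tcp_rot: [-3.141, 0.0, 1.627]
ft_force: [-1.1, -2.6, -0.4]
opening: 0.001
grip_force: 1.1
```

jog_arm --motion '[[[5, 0, 0], 0], [[10, 0, 0], 0], [[15, 0, 0], 0], [[20, 0, 0], 0], [[25, 0, 0], 0]]'

```text
t: 28.05
eef_pos: [672.7, -162.5, 100.6]
tcp_rot: [-3.141, 0.0, 1.627]
ft_force: [-1.6, -2.7, 1.3]
opening: 0.004
grip_force: 1.2
```

jog_arm --motion '[[[5, 0, 0], 0], [[10, 0, 0], 0], [[14, 0, 0], 0], [[17, 0, 0], 0], [[19, 0, 0], 0]]'

```text
t: 28.55
eef_pos: [671.7, -143.6, 100.6]
tcp_rot: [-3.141, 0.0, 1.627]
ft_force: [-1.9, -2.3, -0.0]
opening: 0.004
grip_force: 1.1
```

```bash
python3 tip.py w11
```

```text
28.6 [ 671.70318635 -143.41413515  100.58535333] [[  23.64041215 -158.98367016]] 0.0039024501193395214 [-1.66385362 -1.31740679  0.40516207]
dark [194 133  18  11 188] [-31.1 -92. ] front [[-30.87 -89.4 ]]
```

jog_arm --motion '[[[3, 0, 0], 0], [[6, 0, 0], 0], [[9, 0, 0], 0], [[11, 0, 0], 0], [[12, 0, 0], 0]]'

```text
t: 29.1
eef_pos: [671.0, -131.7, 100.6]
tcp_rot: [-3.142, 0.0, 1.627]
ft_force: [-1.2, -1.5, 0.4]
opening: 0.007
grip_force: 1.1
```

```bash
python3 tip.py w12; python3 - <<'E'
import cv2;a=cv2.imread('pics/w12.png')
print([tuple(map(int,a[y,203])) for y in range(96,146,2)])
cv2.imwrite('pics/w12b.png',cv2.resize(a[80:200,140:300],(800,600),interpolation=cv2.INTER_NEAREST))
E
```

```text
29.15 [ 671.02468652 -131.60403125  100.59810023] [[  23.65191394 -147.15409773]] -0.0007526388508382654 [-0.33576503 -1.50213578  0.69322121]
dark [194 132  18  13 209] [-31.1 -79.9] front [[-30.86 -76.97]]
[(67, 102, 54), (66, 101, 52), (68, 102, 52), (69, 103, 53), (69, 103, 54), (68, 103, 53), (67, 102, 50), (66, 100, 50), (68, 101, 52), (67, 101, 52), (66, 101, 50), (68, 101, 51), (67, 100, 48), (66, 101, 50), (48, 69, 67), (20, 24, 142), (85, 90, 94), (100, 106, 112), (20, 23, 24), (25, 24, 26), (20, 24, 27), (19, 21, 26), (24, 24, 26), (23, 23, 27), (73, 79, 82)]
```

View pics/w12b.png

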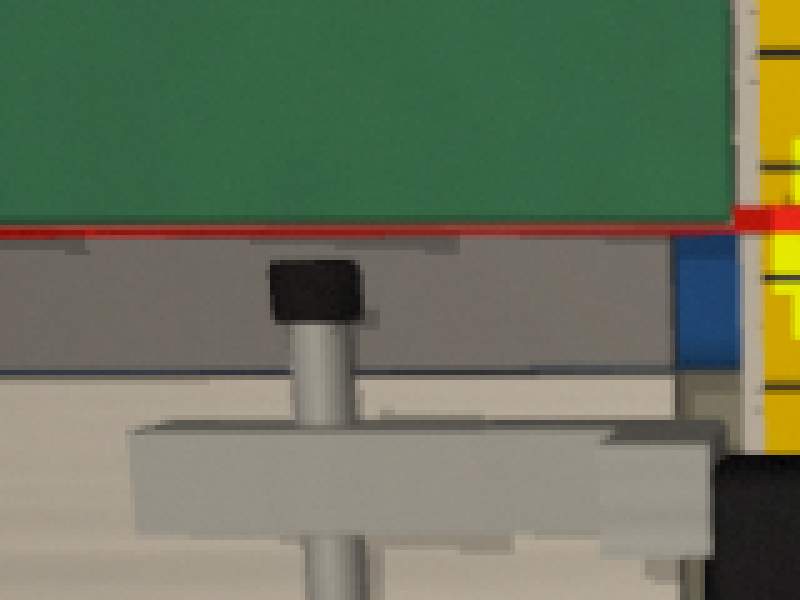

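jog_arm --motion '[[[1, 0, 0], 0], [[2, 0, 0], 0], [[2.7, 0, 0], 0], [[3, 0, 0], 0], [[3, 0, 0], 0]]'

```text
t: 29.65
eef_pos: [670.9, -128.9, 100.6]
tcp_rot: [-3.142, -0.0, 1.627]
ft_force: [-0.5, -2.0, 0.6]
opening: 0.01
grip_force: 0.8
```

```bash
cat > gap.py <<'E'
from h import *
f=np.array([638.83,13.92,.05836]);np.set_printoptions(suppress=True)
c=read_camera("wrist");a=c["img"].astype(float);s=state();print(s["t"],inv(f,s["eef_pos"][None]),s["ft_force"],s["grip_force"])
g=a[110:160,198:208].mean(1)
for i in range(10,40): print(110+i,g[i].round().tolist(),end=" ")
col=a[:,190];print()
# knob-side: finger (steel) left side row & tile edge row off the tip
g2=a[110:160,180:190].mean(1);print([x.round().tolist() for x in g2[10:24]])
E
python3 gap.py
```

```text
29.7 [[  23.66326071 -144.42786423]] [-0.08178843 -1.40673424  0.11658226] 0.759650431573391
120 [68.0, 100.0, 52.0] 121 [68.0, 101.0, 52.0] 122 [68.0, 101.0, 52.0] 123 [68.0, 100.0, 51.0] 124 [68.0, 100.0, 51.0] 125 [68.0, 101.0, 51.0] 126 [67.0, 100.0, 51.0] 127 [68.0, 100.0, 52.0] 128 [66.0, 98.0, 50.0] 129 [58.0, 86.0, 44.0] 130 [48.0, 68.0, 79.0] 131 [38.0, 45.0, 136.0] 132 [18.0, 19.0, 23.0] 133 [23.0, 24.0, 26.0] 134 [23.0, 24.0, 26.0] 135 [22.0, 24.0, 26.0] 136 [22.0, 24.0, 26.0] 137 [23.0, 24.0, 26.0] 138 [23.0, 24.0, 26.0] 139 [23.0, 24.0, 26.0] 140 [23.0, 25.0, 26.0] 141 [21.0, 23.0, 25.0] 142 [21.0, 23.0, 24.0] 143 [20.0, 21.0, 24.0] 144 [66.0, 72.0, 75.0] 145 [124.0, 134.0, 139.0] 146 [124.0, 134.0, 138.0] 147 [124.0, 134.0, 139.0] 148 [125.0, 134.0, 139.0] 149 [125.0, 134.0, 139.0] 
[[70.0, 104.0, 53.0], [69.0, 103.0, 53.0], [70.0, 104.0, 54.0], [69.0, 103.0, 53.0], [69.0, 103.0, 53.0], [69.0, 103.0, 53.0], [69.0, 103.0, 53.0], [69.0, 103.0, 53.0], [68.0, 101.0, 52.0], [60.0, 90.0, 46.0], [49.0, 71.0, 77.0], [44.0, 53.0, 157.0], [26.0, 32.0, 141.0], [71.0, 78.0, 107.0]]
```

jog_arm --motion '[[[0.4, 0, 0], 0], [[0.8, 0, 0], 0], [[1.2, 0, 0], 0], [[1.5, 0, 0], 0], [[1.5, 0, 0], 0]]'

```text
t: 30.2
eef_pos: [670.8, -127.5, 100.6]
tcp_rot: [3.142, 0.0, 1.627]
ft_force: [-1.4, -2.5, -1.8]
opening: 0.009
grip_force: 1.3
```

```bash
python3 gap.py
```

```text
30.25 [[  23.66563337 -142.97792482]] [-0.90610387 -1.94726975 -0.14296124] 1.2891559023410082
120 [69.0, 103.0, 53.0] 121 [68.0, 101.0, 52.0] 122 [69.0, 102.0, 53.0] 123 [69.0, 102.0, 53.0] 124 [69.0, 101.0, 52.0] 125 [69.0, 101.0, 52.0] 126 [68.0, 101.0, 52.0] 127 [68.0, 101.0, 52.0] 128 [69.0, 102.0, 52.0] 129 [68.0, 101.0, 52.0] 130 [68.0, 101.0, 52.0] 131 [67.0, 99.0, 50.0] 132 [60.0, 89.0, 45.0] 133 [46.0, 67.0, 35.0] 134 [17.0, 20.0, 19.0] 135 [23.0, 24.0, 26.0] 136 [23.0, 25.0, 27.0] 137 [22.0, 24.0, 26.0] 138 [23.0, 24.0, 27.0] 139 [23.0, 25.0, 27.0] 140 [22.0, 23.0, 26.0] 141 [22.0, 23.0, 26.0] 142 [22.0, 23.0, 25.0] 143 [23.0, 24.0, 26.0] 144 [22.0, 23.0, 25.0] 145 [21.0, 23.0, 25.0] 146 [54.0, 58.0, 61.0] 147 [107.0, 115.0, 119.0] 148 [125.0, 135.0, 139.0] 149 [125.0, 135.0, 139.0] 
[[69.0, 104.0, 54.0], [70.0, 104.0, 54.0], [70.0, 104.0, 54.0], [69.0, 104.0, 53.0], [69.0, 104.0, 54.0], [69.0, 104.0, 53.0], [69.0, 104.0, 53.0], [69.0, 104.0, 53.0], [70.0, 104.0, 53.0], [70.0, 104.0, 54.0], [70.0, 103.0, 54.0], [69.0, 102.0, 53.0], [61.0, 90.0, 46.0], [47.0, 70.0, 62.0]]
```

jog_arm --motion '[[[-1, 0, 0], 0], [[-5, 0, 0], 0], [[-15, 0, 0], 0], [[-22, 0, 0], 0], [[-22, 0, -10], 0]]'

```text
t: 30.75
eef_pos: [671.5, -150.6, 109.7]
tcp_rot: [-3.14, -0.001, 1.626]
ft_force: [0.0, 0.0, 0.5]
opening: 0.001
grip_force: 0.0
```

jog_arm --motion '[[[0, 0, -30], 0], [[5, 0, -65], 0], [[10, 0, -70], 0], [[10, 0, -70], 0], [[10, 0, -70], 0]]'

```text
t: 31.25
eef_pos: [671.1, -139.3, 180.0]
tcp_rot: [-3.141, -0.0, 1.627]
ft_force: [0.1, 0.2, -0.2]
opening: 0.003
grip_force: 0.0
```

```bash
python3 tip.py w13; python3 - <<'E'
import cv2
from h import *
a=cv2.imread('pics/w13.png')
cv2.imwrite('pics/w13b.png',cv2.resize(a[60:240,140:380],(800,600),interpolation=cv2.INTER_NEAREST))
E
```

```text
31.3 [ 671.03240712 -139.33746518  179.54313071] [[  23.20855434 -154.8748161 ]] 0.0037693629015784495 [-0.61696826 -0.32275693 -0.01995212]
dark [228 114  13   9 112] [-31.  -76.6] front [[-30.89 -73.65]]
```

View pics/w13b.png

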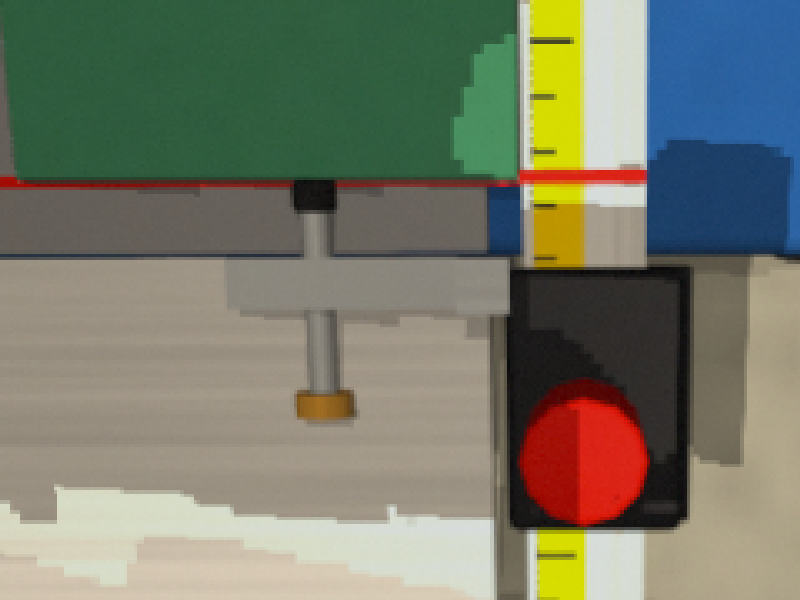

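The tile is flush with the fence and its edge lies along the red line (crop row about 181). The rubber tip touches that edge at (315,182) with no gap, and the robot is clear.

```bash
python3 -c "
from cell import job_done
print(job_done())"
```

```text
the job is handed in; nothing more can be done
None
```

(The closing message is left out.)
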